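# Tuck aluminium flashing under the shingles of a model roof

### The job

Pick up the aluminium flashing strip by its upstand and slide the free edge of its flat flange about two centimetres under the lowest row of shingles on the model roof, square to the row and centred on it, without lifting the shingles. Then press the strip flat onto the roof board with a few newtons and finish while still holding it pressed down; do not let go. Leave the glue bottle, the ochre cup and the paint tube where they are.

Things in the scene. Friction and masses are not known exactly. Their poses are not given: they have to be found in the camera images.
- flashing_grip (a point): Centre of the flashing's upstand, half-way up: 25 mm above the strip's underside. The upstand is 8 mm thick (along x), 120 mm long (along y) and 50 mm high; grip it across its thickness from above. Axes as flashing.
- flashing_edge (a point): Middle of the free edge of the flashing's flange, on its underside: 60 mm along +x and 25 mm below flashing_grip. Same axes.
- roof_lip (a point): Point on the top face of the roof board (z = 12 mm) straight below the middle of the lower lip of the lowest shingle row. +x points level, square to the lip, in under the shingles; y along the lip; z up. The row is 236 mm wide, 5 mm thick, its underside 9 mm above the board; the slot under it is 34 mm deep from lip to batten.
- roof: Model roof lying flat, fixed to the table: plywood board 280 x 240 x 12 mm (x, y, z) with rows of brown wooden shingles on its far half, up to 37 mm above the table. The 130 mm of board in front of the lip (toward -x) are bare. Origin at the centre of its underside; axes as roof_lip.
- shingle_row (a joint): Lift angle of the lowest shingle row about its far edge, 72 mm behind the lip: 0 at rest, grows as its lip is raised (0.06 rad = about 4 mm). A light spring (2 N m/rad) holds it down.
- glue_bottle: White glue bottle with orange tip, 60 mm wide, 181 mm tall, upright on the table right of the roof; origin at the centre of its underside.
- ochre_cup: Lidded ochre paint cup, 71 mm wide, 55 mm tall, on the table behind the flashing's starting place; origin at the centre of its underside.
- paint_tube: Paint tube lying on the table right of the roof, nearer the robot than the glue bottle, 136 mm long along its y, 34 mm wide, 28 mm high; origin at the centre of its underside.
- flashing: Loose L-shaped aluminium strip, about 0.12 kg, 120 mm long (y): an upstand 8 mm thick and 50 mm high, and a flat flange 4 mm thick whose free edge lies 60 mm along +x from the middle of the upstand. It starts standing on its flange on the table (z = 0), left of the roof. Origin on its underside below the middle of the upstand; z up.
Things that resemble listed ones, but are neither listed nor needed, are in the scene too. Leave any purple or red look-alike of the flashing alone.

How it is judged (in metres and radians):
On the way:
1. the flashing is picked up off the table, at least 10 mm clear (height (world z) of flashing_grip above 0.035 m and contact force between the fingers and flashing above 1 N), for 0.1 s.
At the end, for the whole second after the job is handed in: Free edge 13-29 mm in under the lip, within 20 mm of its middle, square within 0.08 rad, flat on the board (edge under 3 mm above it, tilt under 0.05 rad); fingers still hold the strip (over 2 N) and press it on the roof with over 3 N; shingle row down (under 0.03 rad) (x of flashing_edge in the frame of roof_lip between 0.013 and 0.029 m and y of flashing_edge in the frame of roof_lip between -0.02 and 0.02 m and z of flashing_edge in the frame of roof_lip below 0.003 m and angle between flashing_grip's own z axis and vertical below 0.05 rad and angle between the x axis of flashing_grip and the x axis of roof_lip, either way round below 0.08 rad and contact force between flashing and roof above 3 N and contact force between the fingers and flashing above 2 N and value of joint shingle_row below 0.03 rad); the arm keeps its last pose, push and grip.
It fails at once if the shingle row is lifted by more than about 4 mm at its lip (0.06 rad) (value of joint shingle_row above 0.06 rad).
It fails at once if the glue bottle is moved by more than 20 mm (distance of glue_bottle from where it was at the start of the episode above 0.02 m).
It fails at once if the ochre cup is moved by more than 20 mm (distance of ochre_cup from where it was at the start of the episode above 0.02 m).
It fails at once if the paint tube is moved by more than 20 mm (distance of paint_tube from where it was at the start of the episode above 0.02 m).
It also fails if it takes over 38 s, if anything falls off the work surface, if the arm or the gripper's body presses on something with over 40 N, if the wrist force passes 120 N, or if a joint passes its speed limit or range.

### The arm

A 7-joint arm with a two-finger parallel gripper is mounted at the origin on a cart in front of the work surface, level with it; the furniture and walls round the work are solid. World frame = base frame: x ahead of the robot, y to its left, z up, the work surface at z = 0. Lengths are in mm, angles in rad, forces in N, time in s.
With the tool pointing down it reaches from about 350 to 900 mm from the base axis. Payload 8.1 kg.
Tool frame: the origin (TCP) lies between the finger pads; the fingertips stand 11 mm ahead of it and the grasp point (between the pads) lies 8 mm behind it; z points along the fingers, x is the direction in which the jaws open and shut, and the axes are right-handed (so a half turn about z gives the same grasp; the last joint's range is limited). The gripper opens to 85 mm and grips with 20 to 120 N. Pads are 22 mm wide; open, the fingers measure 114 mm over their backs; the gripper's body (76 mm by 85 mm) begins 54 mm behind the grasp point. The pads swing forward as they close: fully open they stand 13 mm farther back than shut.
Start: joints at [-0.103, 0.434, 0.025, 1.573, -0.012, 1.134, -0.075], TCP at [625.013, -0.027, 242.323] pointing down, gripper open.
Joint ranges: [-2.62, 2.62], [-0.44, 2.09], [-1.27, 1.32], [0.08, 2.57], [-1.32, 4.46], [0.12, 2], [-2.74, 2.74]. Speed limits (rad/s): [2.22, 2.22, 3.01, 3.01, 3.14, 3.14, 3.14].

### API

Orientations are given as [roll, pitch, yaw] about the fixed x, y, z axes, in that order (R = Rz(yaw) Ry(pitch) Rx(roll)).
In Python, from rig import arm gives the robot as it stands.
- The arm moves only by the tool play_rows, never from a script. Its argument "rows" is one flat list of numbers, 7 for each row, row after row: the shift along the tool's x, y, z in units of 40 mm (1.0 is 40 mm), then the turn, a rotation vector about the tool's x, y, z in units of 6 degrees (1.0 is 6 degrees), then the closure, from 0 (fully open) to 1 (shut). A call has 1 to 20 rows; each row is the pose to reach, as a shift and turn from the pose commanded when the call began, along the tool's axes at that moment; what a row does not reach only later rows make up. A row lasts 1/8 s, in which the tool goes at most 62.5 mm and 10.7 degrees, less where a joint would pass 70% of its speed; a pose out of reach is approached as far as the arm can. A call with a gripper value outside its range is refused whole. The fingers move at their own pace and stop on an object; "squeeze" is the grip in N (left out, the last holds). Time passes only in rows, so rows that repeat a pose let the fingers close. It gives the time, the measured TCP pose, the force and the opening at its end, in the units of the state.
- arm.read_state(): the state, without advancing time (a new reading comes with each control period).
- arm.grab_frame(name): name is "scene" or "side" or "wrist"; returns a dict with "pixels" (384x512x3 uint8, red, green, blue), "vertical_fov" (degrees; the focal length in pixels is half the picture's height over the tangent of half this angle, whatever the lens; pixels are square), "cx", "cy" (the principal point, pixels), "origin" and "rotation" of the camera in the world; the wrist camera has in their place "T_tool_cam" (4x4, takes a point from camera to tool coordinates, whose origin is the TCP and whose axes are the tool frame's). Camera axes: x right, y down, z forward; pixel columns grow to the right and rows downward; lengths in mm; the calibration is good to about 2 mm. A picture is of the moment at which its call begins: read the wrist's pose just before it. There is no depth.
- arm.job_done(): hands the job in, once; it reports no verdict.
The state is a dict: "t": time; "q": joint angles; "qd": joint speeds; "tau": joint torques, N m; "ee_pos": TCP position; "orientation": TCP orientation; "force": force on the tool from outside, world axes, zero at the start; "moment": the same for the moment, N m; "width": finger opening in mm.
Only numpy, scipy, OpenCV 4.12 (cv2) and the standard library are available. Lean on these libraries where they do the work, as an engineer would, in place of code of your own. Each camera call takes 0.05 s, during which the arm holds its last target. There are 200 camera calls.

## Working session

There is one attempt and no reset: what is moved stays moved. The work goes in short steps, Python scripts to look and compute and a tool call to move; the robot and the scene stay as the last step left them, time stands still between calls to the robot, and variables do not carry over. Pictures are saved under pics/ and viewed, about 8 in all and at most 12, crops included, and the job is handed in when it is done.

Besides the shell and the picture viewer there is one more tool, called after "Emit:" as name(argument=value, ...) on one line, values as JSON. play_rows: Moves the arm, as the interface text tells. Its arguments: {"type":"object","properties":{"rows":{"type":"array"},"squeeze":{"type":"number"}},"required":["rows"]}

```bash
mkdir -p pics; ls; cat > h.py <<'E'
import numpy as np, cv2
from rig import arm
from scipy.spatial.transform import Rotation as R
def grab(name,tag):
    s=arm.read_state(); f=arm.grab_frame(name)
    cv2.imwrite(f'pics/{tag}.png',cv2.cvtColor(f['pixels'],cv2.COLOR_RGB2BGR))
    fl=f['pixels'].shape[0]/2/np.tan(np.radians(f['vertical_fov'])/2)
    if 'T_tool_cam' in f:
        T=np.array(f['T_tool_cam']); Rt=R.from_euler('xyz',s['orientation']).as_matrix()
        o=np.array(s['ee_pos'])+Rt@T[:3,3]; Rc=Rt@T[:3,:3]
    else: o=np.array(f['origin']); Rc=np.array(f['rotation'])
    np.savez(f'pics/{tag}.npz',o=o,R=Rc,f=fl,c=[f['cx'],f['cy']],im=f['pixels'])
    return s
class V:
    def __init__(s,tag):
        d=np.load(f'pics/{tag}.npz'); s.o,s.R,s.f,s.c,s.im=d['o'],d['R'],float(d['f']),d['c'],d['im']
    def at(s,u,v,z):
        r=s.R@np.array([(u-s.c[0])/s.f,(v-s.c[1])/s.f,1]); return s.o+r*(z-s.o[2])/r[2]
    def proj(s,p):
        q=s.R.T@(np.array(p)-s.o); return q[:2]/q[2]*s.f+s.c
E
python3 - <<'E'
from h import *
for n in ['scene','side','wrist']: s=grab(n,n+'0'); v=V(n+'0'); print(n,v.o.round(),v.R.round(2).tolist(),v.f)
print(s)
a=[cv2.imread(f'pics/{n}0.png') for n in ['scene','side','wrist']]
cv2.imwrite('pics/all0.png',cv2.resize(np.vstack([np.hstack(a[:2]),np.hstack([a[2],a[2]*0])]),(800,600)))
E
```

```text
pics
scene [-352.  622.  592.] [-2.05, 0.02, -2.22] 409.7844095867556
side [ -81. -903.  616.] [-2.07, 0.02, -0.61] 368.3085779569789
wrist [625.  76. 373.] [[1.0, 0.0, -0.0], [0.0, -0.96, -0.29], [-0.0, 0.29, -0.96]] 290.2365770160213
{'t': 0.1, 'q': array([-0.10261214,  0.43514062,  0.02498503,  1.57398087, -0.01159821,
        1.13403254, -0.07507283]), 'qd': array([ 8.81700967e-05, -2.18703215e-03, -9.53644388e-05,  5.30675482e-05,
       -1.24407946e-03, -1.11644592e-03,  6.25555024e-04]), 'tau': array([ 3.05215610e-03, -6.71761894e+01,  1.02813520e+00, -3.16906106e+01,
        1.58212596e-02,  7.24380094e-03, -3.14591728e-05]), 'ee_pos': array([ 6.24564507e+02, -5.04260432e-02,  2.41622228e+02]), 'orientation': array([ 3.14145772e+00,  1.40992372e-03, -3.95454060e-05]), 'force': array([ 0.08315774, -0.2186637 ,  0.8036094 ]), 'moment': array([-0.00034602, -0.01917532,  0.01932645]), 'width': 85.37068573501111}
```

```bash
sed -i "s/Rc=np.array(f\['rotation'\])/Rc=R.from_euler('xyz',f['rotation']).as_matrix()/" h.py
python3 - <<'E'
from h import *
for n in ['scene','side','wrist']:
    d=dict(np.load(f'pics/{n}0.npz'))
    if d['R'].ndim==1: d['R']=R.from_euler('xyz',d['R']).as_matrix(); np.savez(f'pics/{n}0.npz',**d); print(n,V(n+'0').proj([625,0,0]))
E
```

```text
scene [227.95796032 196.26946721]
side [275.66882776 191.47499133]
```

View pics/all0.png

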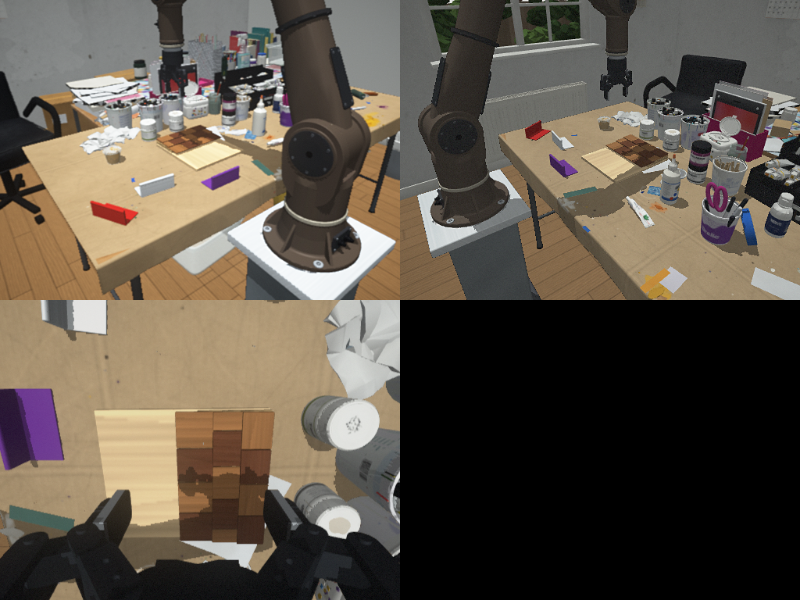

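View pics/scene0.png

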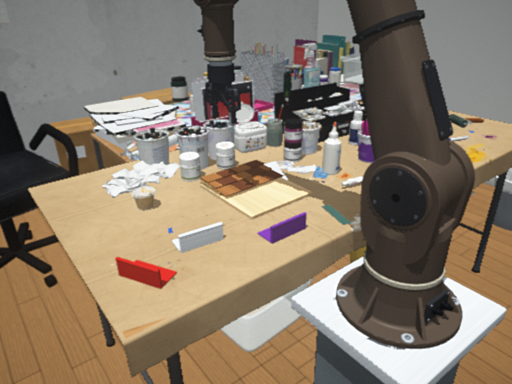

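```bash
python3 - <<'E'
from h import *
v=V('scene0')
for p in [(177,249),(223,241),(175,240),(223,236),(145,205)]: print(p,v.at(*p,0).round())
w=V('wrist0')
for p in [(227,140),(230,308),(122,141),(137,290),(350,140),(76,0),(135,42)]: print(p,w.at(*p,12).round())
for n,k in (('scene0',(120,200,170,270)),('side0',None)):
    pass
a=cv2.imread('pics/scene0.png')[195:285,100:330]; b=cv2.imread('pics/side0.png')[140:260,110:360]
a=cv2.resize(a,(750,293),interpolation=2); b=cv2.resize(b,(750,360)[:2],interpolation=2)[:300]
cv2.imwrite('pics/crop0.png',np.vstack([a,b]))
E
```

```text
(177, 249) [464. 265.   0.]
(223, 241) [421. 153.   0.]
(175, 240) [505. 249.   0.]
(223, 236) [441. 140.   0.]
(145, 205) [740. 230.   0.]
(227, 140) [593.  32.  12.]
(230, 308) [ 591. -215.   12.]
(122, 141) [463.  31.  12.]
(137, 290) [ 457. -184.   12.]
(350, 140) [745.  33.  12.]
(76, 0) [433. 183.  12.]
(135, 42) [492. 142.  12.]
```

View pics/crop0.png

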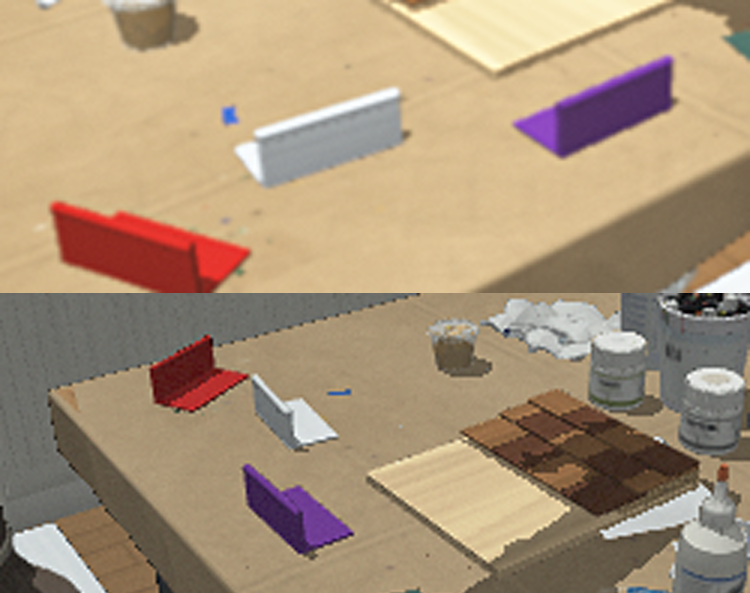

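Emit:
play_rows(rows=[-1,-1.1,0,0,0,0,0,-2.1,-2.2,0,0,0,0,0,-3.1,-3.3,0,0,0,0,0,-4,-4.5,0,0,0,0,0,-4,-4.5,0,0,0,0,0,-4,-4.5,0,0,0,0,0,-4,-4.5,0,0,0,0,0])

```text
t: 1.02
ee_pos: [465.9, 178.6, 242.2]
orientation: [3.141, -0.0, -0.003]
force: [0.9, -1.1, 0.3]
width: 85.3
```

```bash
python3 - <<'E'
from h import *
s=grab('wrist','w1'); print(s['ee_pos'],s['orientation'],s['t'],s['q'].round(2))
E
```

```text
[465.86999597 178.63550724 242.15862847] [ 3.14102667e+00 -5.71350159e-05 -2.50336332e-03] 1.025 [-0.41  0.24 -0.07  1.87  0.02  1.04 -0.5 ]
```

View pics/w1.png

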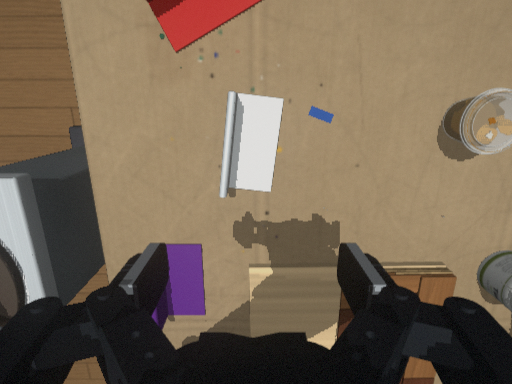

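```bash
python3 - <<'E'
from h import *
v=V('w1'); im=v.im
hsv=cv2.cvtColor(im,cv2.COLOR_RGB2HSV)
m=np.uint8((hsv[...,1]<40)&(hsv[...,2]>70))*255; m[:80]=0;m[215:]=0;m[:,:205]=0;m[:,300:]=0
m=cv2.morphologyEx(m,cv2.MORPH_OPEN,np.ones((3,3)))
c=max(cv2.findContours(m,0,1)[0],key=cv2.contourArea)
ap=cv2.approxPolyDP(c,3,True)[:,0]; print(ap.tolist())
print(im[145,215:290].mean(1).round().tolist())
# free edge fit per-row right end
rows=range(102,187); xs=[np.where(m[r])[0].max()+.5 for r in rows]
k=np.polyfit(rows,xs,1); a,b=[v.at(np.polyval(k,r),r,4) for r in(105,185)]
print('free edge dir yaw',np.arctan2(-(a-b)[0],(a-b)[1]))
# left top edge of upstand
xs=[np.where(m[r])[0].min()-.5 for r in rows]; k2=np.polyfit(rows,xs,1); a2,b2=[v.at(np.polyval(k2,r),r,50) for r in(105,185)]
print('upstand yaw',np.arctan2(-(a2-b2)[0],(a2-b2)[1]), 'outer top edge pts',a2,b2)
for p in [(283,97),(271,191)]: print('flange',v.at(*p,4))
for p in [(229,92),(237,92),(220,197),(227,197)]: print('up',v.at(*p,50))
E
```

```text
[[229, 91], [219, 195], [224, 197], [228, 187], [270, 191], [283, 99]]
[134.0, 134.0, 136.0, 136.0, 138.0, 138.0, 137.0, 136.0, 134.0, 179.0, 207.0, 222.0, 219.0, 201.0, 179.0, 146.0, 102.0, 94.0, 130.0, 142.0, 144.0, 145.0, 145.0, 145.0, 159.0, 222.0, 221.0, 222.0, 222.0, 222.0, 222.0, 222.0, 222.0, 222.0, 222.0, 222.0, 221.0, 221.0, 222.0, 223.0, 222.0, 222.0, 222.0, 221.0, 222.0, 223.0, 222.0, 222.0, 222.0, 222.0, 222.0, 223.0, 222.0, 223.0, 222.0, 220.0, 222.0, 222.0, 222.0, 222.0, 222.0, 215.0, 118.0, 139.0, 142.0, 140.0, 141.0, 139.0, 139.0, 138.0, 137.0, 139.0, 139.0, 141.0, 139.0]
free edge dir yaw -0.11750578684322242
upstand yaw -0.11821267850023245 outer top edge pts [438.39529023 252.78154579  50.        ] [427.85046147 163.99526308  50.        ]
flange [503.38329143 261.64827973   4.        ]
flange [490.84141938 142.65724717   4.        ]
up [441.56415768 265.92495763  50.        ]
up [450.01111278 265.90833911  50.        ]
up [428.018858   149.37276061  50.        ]
up [436.23327862 149.35435304  50.        ]
```

Emit:
play_rows(rows=[-0.5,-0.5,1.2,0,0,0.6,0,-0.69,-0.745,2.4,0,0,1.1,0,-0.69,-0.745,3.5,0,0,1.1,0,-0.69,-0.745,4.2,0,0,1.1,0,-0.69,-0.745,4.8,0,0,1.1,0,-0.69,-0.745,5.2,0,0,1.1,0,-0.69,-0.745,5.45,0,0,1.1,0,-0.69,-0.745,5.45,0,0,1.1,0,-0.69,-0.745,5.45,0,0,1.1,0], squeeze=50)

```text
t: 2.2
ee_pos: [437.9, 209.8, 24.8]
orientation: [-3.141, -0.001, -0.116]
force: [0.8, 0.0, -0.2]
width: 85.3
```

```bash
python3 - <<'E'
from h import *
s=grab('wrist','w2'); print(s['ee_pos'],s['orientation'],s['force'],s['t'])
E
```

```text
[437.9342602  209.81023365  24.80685497] [-3.14116772e+00 -7.26799659e-04 -1.15672203e-01] [ 0.76223962  0.02120303 -0.16672005] 2.2
```

View pics/w2.png

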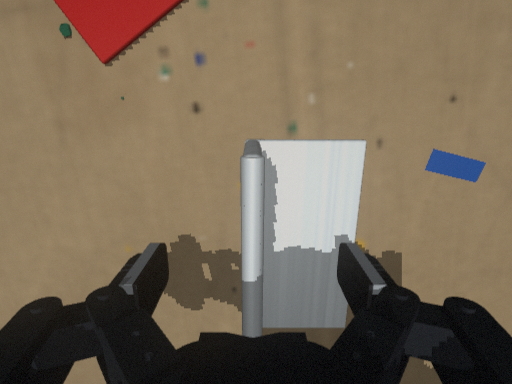

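The upstand (column ~252) sits between the open pads, which are centred at ~255. Next I close the gripper and lift.

Emit:
play_rows(rows=[0,0,0,0,0,0,0.5,0,0,0,0,0,0,0.8,0,0,0,0,0,0,1,0,0,0,0,0,0,1,0,0,0,0,0,0,1,0,0,0,0,0,0,1,0,0,-0.3,0,0,0,1,0,0,-0.8,0,0,0,1,0,0,-1.2,0,0,0,1,0,0,-1.2,0,0,0,1,0,0,-1.2,0,0,0,1], squeeze=50)

```text
t: 3.62
ee_pos: [437.2, 209.6, 72.1]
orientation: [3.141, 0.0, -0.115]
force: [-0.9, -0.8, -1.1]
width: 7.3
```

```bash
python3 - <<'E'
from h import *
s=grab('wrist','w3'); print(s['ee_pos'],s['orientation'],s['force'],s['moment'],s['width'],s['t'])
E
```

```text
[437.19769516 209.63754278  72.1364003 ] [ 3.14143432e+00  1.97312174e-04 -1.15312002e-01] [-0.87879725 -0.84995134 -1.13908923] [-0.00248548 -0.01640016 -0.01065988] 7.34712811460979 3.625
```

View pics/w3.png

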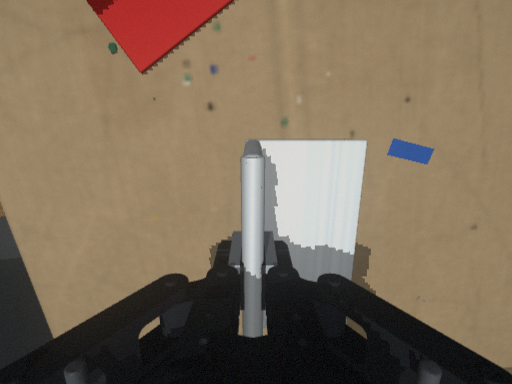

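The strip is held, opening 7.3 mm, with the upstand at column 253 and the flange edge from (365,141) down to about (353,275). Next I measure the strip in the tool frame and fit the roof lines.

```bash
python3 - <<'E'
from h import *
s=arm.read_state(); v=V('w3'); im=v.im.astype(int)
Rt=R.from_euler('xyz',s['orientation']).as_matrix(); p0=s['ee_pos']
hsv=cv2.cvtColor(v.im,cv2.COLOR_RGB2HSV)
m=(hsv[...,1]<40)&(hsv[...,2]>150)
rows=np.arange(150,240); xs=[np.where(m[r,:400])[0].max()+.5 for r in rows]
k=np.polyfit(rows,xs,1); z=p0[2]-20.8
P=[Rt.T@(v.at(np.polyval(k,r),r,z)-p0) for r in (141,240)]; print('edge tool',P)
print('corner tool',Rt.T@(v.at(365.5,140,z)-p0), 'tool edge angle', np.arctan2((P[1]-P[0])[0],(P[1]-P[0])[1]))
ys=[np.where(m[100:200,c])[0].min()+99.5 for c in range(275,360)]; print('end row fit',np.polyfit(range(275,360),ys,1))
w=V('wrist0'); h=cv2.cvtColor(w.im,cv2.COLOR_RGB2HSV); g=cv2.GaussianBlur(w.im.mean(2),(1,5),0)
# lip: largest negative gradient along row between 200..250; front edge: positive gradient 105..160
def fit(rows,a,b,sg,ch=None):
    q=[]
    for r in rows:
        d=sg*np.diff(w.im[r,a:b].astype(float).sum(1)); j=d.argmax(); 
        q.append(a+j+.5+.0)
    q=np.array(q); rows=np.array(list(rows)); 
    for _ in range(4):
        k=np.polyfit(rows,q,1); e=abs(q-np.polyval(k,rows)); mm=e<max(1.2,np.median(e)*2); rows,q=rows[mm],q[mm]
    return k,e[mm].max(),len(q)
L=fit(range(145,255),205,250,-1); F=fit(range(145,255),105,150,1); print(L,F)
for z in(12,26):
    a,b=[w.at(np.polyval(L[0],r),r,z) for r in(145,255)]; print('lip',z,a,b,'yaw',np.arctan2(-(a-b)[0],(a-b)[1]))
a,b=[w.at(np.polyval(F[0],r),r,12) for r in(145,255)]; print('front',a,b,'yaw',np.arctan2(-(a-b)[0],(a-b)[1]))
# top edge
q=[]
for c in range(130,215):
    d=np.diff(w.im[125:160,c].astype(float).sum(1)); q.append((c,125.5+d.argmax()))
q=np.array(q);k=np.polyfit(q[:,0],q[:,1],1); print(k); 
for c in(130,215): print('left edge',w.at(c,np.polyval(k,c),12))
crop=cv2.resize(cv2.imread('pics/wrist0.png')[120:330,100:360],None,fx=3,fy=3)[:600]
cv2.imwrite('pics/roofc.png',crop)
E
```

```text
edge tool [array([ 59.86235497, -57.23220567,  20.7401184 ]), array([59.8369913 , -0.21987497, 20.76614501])]
corner tool [ 59.08447762 -57.75024595  20.74032092] tool edge angle -0.0004448804500051276
end row fit [1.07644427e-16 1.39500000e+02]
(array([4.19988163e-02, 2.17243088e+02]), np.float64(0.6131272145866546), 108) (array([  0.14286395, 100.0674323 ]), np.float64(0.4315673814944887), 108)
lip 12 [588.40618444  26.33176624  12.        ] [ 590.44585805 -126.59383938   12.        ] yaw 0.01333689451794548
lip 26 [589.8113516  28.2566382  26.       ] [ 591.77202299 -118.74573424   26.        ] yaw 0.01333689451794502
front [461.09765343  26.25946648  12.        ] [ 462.80746068 -126.704472     12.        ] yaw 0.01117737983336848
[-1.73343756e-02  1.42928571e+02]
left edge [473.19767157  31.59266031  12.        ]
left edge [578.32915872  33.45498331  12.        ]
```

View pics/roofc.png

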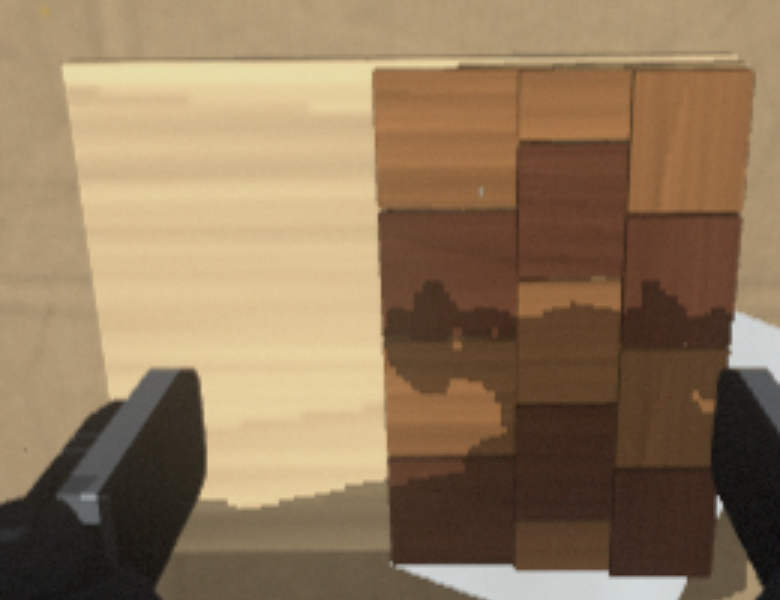

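Emit:
play_rows(rows=[0,0,-1,0,0,0,1,0.1,0.2,-2,0,0,0,1,0.4,1.2,-2,0,0,-0.2,1,0.75,2.2,-2,0,0,-0.4,1,1.1,3.2,-2,0,0,-0.6,1,1.5,4.2,-2,0,0,-0.8,1,1.85,5.2,-2,0,0,-1,1,2.2,6.2,-2,0,0,-1.22,1,2.53,7.12,-2,0,0,-1.22,1,2.53,7.12,-1.2,0,0,-1.22,1,2.53,7.12,-0.5,0,0,-1.22,1,2.53,7.12,0.1,0,0,-1.22,1,2.53,7.12,0.1,0,0,-1.22,1,2.53,7.12,0.1,0,0,-1.22,1,2.53,7.12,0.1,0,0,-1.22,1])

```text
t: 5.55
ee_pos: [505.9, -84.8, 69.3]
orientation: [3.141, -0.002, 0.013]
force: [0.6, -0.2, 0.1]
width: 7.3
```

```bash
python3 - <<'E'
from h import *
s=grab('wrist','w4'); grab('side','s4'); print(s['ee_pos'],s['orientation'],s['force'],s['moment'],s['width'],s['t'])
a=cv2.imread('pics/w4.png'); b=cv2.imread('pics/side0.png')
cv2.imwrite('pics/c4.png',a)
E
```

```text
[505.88511217 -84.78810269  69.25066406] [ 3.14143631e+00 -1.64063008e-03  1.25238344e-02] [ 0.62720577 -0.24767427  0.13574148] [-0.00791882  0.03428175 -0.04300449] 7.285414908223998 5.55
```

View pics/c4.png

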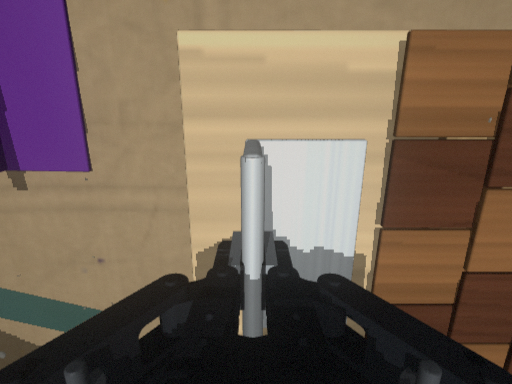

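The strip is still held and hovers over the bare board. The lip runs from (404,40) to (374,280) and the board's left edge is at row ~31. I refit the lip from this view.

```bash
python3 - <<'E'
from h import *
w=V('w4')
def fit(rows,lo,hi,sg,col=False):
    q=[];rr=[]
    for r in rows:
        a,b=int(lo(r)),int(hi(r)); l=w.im[a:b,r] if col else w.im[r,a:b]
        d=sg*np.diff(l.astype(float).sum(1)); q.append(a+d.argmax()+.5); rr.append(r)
    q=np.array(q);rr=np.array(rr)
    for _ in range(5):
        k=np.polyfit(rr,q,1); e=abs(q-np.polyval(k,rr)); mm=e<max(1.,np.median(e)*2); rr,q=rr[mm],q[mm]
    return k,e[mm].max(),len(q)
# bright board -> lip (first dark): bottom lip face
g=lambda r:404-(r-40)*.125
L=fit(range(45,270),lambda r:g(r)-12,lambda r:g(r)+12,-1); print(L)
for z in(21,26):
    a,b=[w.at(np.polyval(L[0],r),r,z) for r in(45,270)]; y=np.arctan2(-(a-b)[0],(a-b)[1]); print('lip',z,a,b,'yaw',y,'x at y=-86.5',np.interp(-86.5,[b[1],a[1]],[b[0],a[0]]) )
F=fit(range(45,240),lambda r:170,lambda r:205,1);print(F)
a,b=[w.at(np.polyval(F[0],r),r,12) for r in(45,240)]; print('front',a,b,np.arctan2(-(a-b)[0],(a-b)[1]), a+(a-b)/(a-b)[1]*(-86.5-a[1]))
T=fit(range(190,390),lambda r:22,lambda r:42,1,True);print(T)
for c in(190,390): print('left',w.at(c,np.polyval(T[0],c),12))
for r in(60,180): print(w.im[r,int(g(r))-12:int(g(r))+14].sum(1).tolist())
E
```

```text
(array([-1.32717300e-01,  4.05325799e+02]), np.float64(0.9860404753393937), 143)
lip 21 [587.33515396  23.62557218  21.        ] [ 589.44807334 -120.56359541   21.        ] yaw 0.014652752314902203 x at y=-86.5 588.9489121843267
lip 26 [585.03977883  22.72760389  26.        ] [ 587.09403147 -117.45804721   26.        ] yaw 0.014652752314901636 x at y=-86.5 586.6403784073153
(array([6.71867161e-02, 1.74344102e+02]), np.float64(0.8091440223988116), 195)
front [460.46243588  23.4810513   12.        ] [ 461.93192467 -103.15477088   12.        ] 0.01160353217315742 [461.73866182 -86.5         12.        ]
(array([-6.92635355e-03,  3.19792804e+01]), np.float64(0.9554826435391774), 196)
left [468.28249696  31.14218831  12.        ]
left [584.67931618  33.43843859  12.        ]
[514, 509, 514, 511, 518, 509, 515, 512, 494, 302, 303, 307, 301, 302, 249, 132, 144, 205, 251, 272, 291, 283, 287, 278, 295, 279]
[506, 516, 507, 507, 514, 511, 505, 488, 308, 302, 310, 302, 240, 126, 118, 143, 173, 183, 186, 184, 186, 184, 187, 179, 189, 173]
```

```bash
python3 - <<'E'
from h import *
w=V('w4')
for r in (60,120,180):
    i=w.im[r].astype(int).sum(1); g=404-(r-40)*.125; a=int(g)-12
    t=[a+j+.5 for j in np.where(abs(np.diff(i[a:a+26]))>45)[0]]
    print(r,t,[[w.at(c,r,z)[0].round(1) for z in(12,21,26)] for c in t], w.at(g,r,20)[1].round())
v=V('wrist0')
for r in (160,180,220): i=v.im[r].astype(int).sum(1); print(r,i[215:235].tolist(),[v.at(c,r,26)[0].round(1) for c in (222,224,226,228)])
E
```

```text
60 [np.float64(397.5), np.float64(402.5), np.float64(403.5), np.float64(405.5), np.float64(406.5)] [[np.float64(591.7), np.float64(587.5), np.float64(585.2)], [np.float64(594.7), np.float64(590.4), np.float64(588.0)], [np.float64(595.3), np.float64(591.0), np.float64(588.6)], [np.float64(596.5), np.float64(592.1), np.float64(589.7)], [np.float64(597.1), np.float64(592.7), np.float64(590.2)]] 16.0
120 [np.float64(387.5), np.float64(394.5), np.float64(397.5)] [[np.float64(590.9), np.float64(586.8), np.float64(584.5)], [np.float64(595.3), np.float64(591.0), np.float64(588.6)], [np.float64(597.2), np.float64(592.8), np.float64(590.4)]] -17.0
180 [np.float64(381.5), np.float64(385.5), np.float64(386.5)] [[np.float64(592.7), np.float64(588.5), np.float64(586.2)], [np.float64(595.4), np.float64(591.1), np.float64(588.7)], [np.float64(596.1), np.float64(591.7), np.float64(589.3)]] -55.0
160 [531, 533, 533, 527, 530, 531, 530, 529, 515, 415, 356, 359, 362, 368, 366, 367, 354, 358, 368, 369] [np.float64(587.7), np.float64(590.1), np.float64(592.5), np.float64(594.9)]
180 [563, 561, 561, 564, 564, 569, 564, 564, 561, 548, 361, 316, 315, 310, 317, 316, 312, 311, 311, 312] [np.float64(586.9), np.float64(589.4), np.float64(591.9), np.float64(594.3)]
220 [567, 565, 567, 565, 567, 567, 566, 565, 564, 563, 566, 547, 288, 233, 233, 233, 218, 227, 228, 222] [np.float64(585.3), np.float64(587.9), np.float64(590.5), np.float64(593.1)]
```

Emit:
play_rows(rows=[0,0,0.4,0,0,0,1,0,0,0.7,0,0,0,1,0,0,0.77,0,0,0,1,0,0,0.77,0,0,0,1,0,0,0.77,0,0,0,1])

```text
t: 6.28
ee_pos: [505.2, -84.8, 37.4]
orientation: [3.142, 0.0, 0.012]
force: [0.5, 0.5, -0.1]
width: 7.3
```

Emit:
play_rows(rows=[0,0,0.025,0,0,0,1,0,0,0.05,0,0,0,1,0,0,0.05,0,0,0,1,0,0,0.05,0,0,0,1])

```text
t: 6.78
ee_pos: [505.4, -84.8, 36.4]
orientation: [3.142, -0.001, 0.012]
force: [-4.0, 0.3, 13.2]
width: 7.2
```

```bash
python3 - <<'E'
from h import *
s=grab('side','s5'); print(s['ee_pos'],s['orientation'],s['force'],s['moment'])
i=cv2.imread('pics/s5.png'); v=V('s5'); u,w=v.proj([550,-86,20]).astype(int); print(u,w)
cv2.imwrite('pics/c5.png',cv2.resize(i[w-60:w+60,u-80:u+80],None,fx=5,fy=5,interpolation=2))
E
```

```text
[505.41968318 -84.75883282  36.41795005] [ 3.14155719e+00 -8.01358402e-04  1.24334324e-02] [-3.98158346  0.29101507 13.15555304] [0.10315912 0.83466246 0.03688886]
273 202
```

View pics/c5.png

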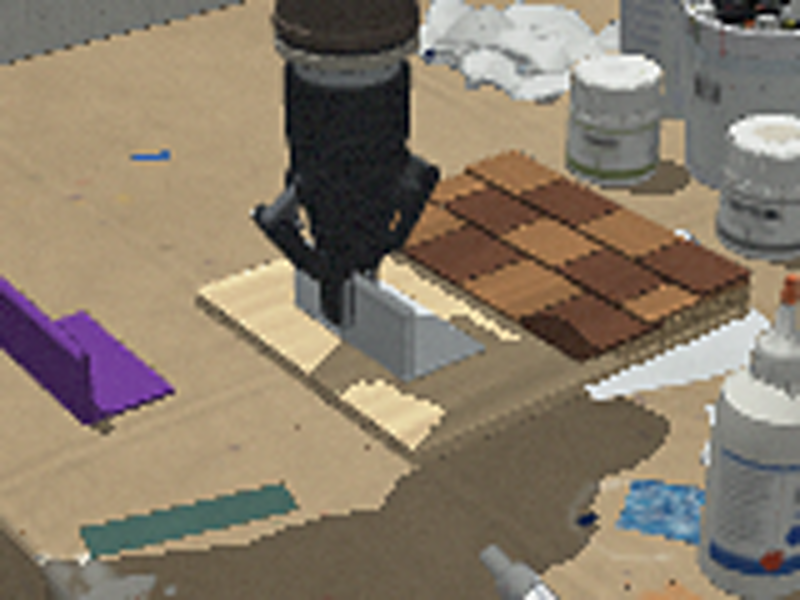

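Contact came at TCP z ≈ 36.7 with the strip flat on the board, so the height is confirmed. I lift about 2.5 mm and slide in, in two stages.

Emit:
play_rows(rows=[0,0,-0.065,0,0,0,1,0,0,-0.065,0,0,0,1,0.2,0,-0.065,0,0,0,1,0.4,0,-0.065,0,0,0,1,0.55,0,-0.065,0,0,0,1,0.65,0,-0.065,0,0,0,1,0.75,0,-0.065,0,0,0,1,0.75,0,-0.065,0,0,0,1])

```text
t: 7.82
ee_pos: [535.5, -84.4, 38.1]
orientation: [3.142, -0.0, 0.012]
force: [1.0, -0.5, -1.2]
width: 7.5
```

Emit:
play_rows(rows=[0.08,0,0,0,0,0,1,0.16,0,0,0,0,0,1,0.24,0,0,0,0,0,1,0.32,0,0,0,0,0,1,0.38,0,0,0,0,0,1,0.43,0,0,0,0,0,1,0.43,0,0,0,0,0,1,0.43,0,0,0,0,0,1])

```text
t: 8.82
ee_pos: [552.3, -84.2, 38.1]
orientation: [3.142, 0.0, 0.012]
force: [-0.4, 0.4, -0.1]
width: 7.9
```

```bash
python3 - <<'E'
from h import *
s=grab('wrist','w6'); print(s['ee_pos'],s['orientation'],s['force'],s['moment'])
i=cv2.imread('pics/w6.png'); cv2.imwrite('pics/c6.png',i)
E
```

```text
[552.28100649 -84.18110081  38.09601595] [3.14157831e+00 1.13358861e-04 1.24347915e-02] [-0.40816287  0.38574192 -0.09044092] [-0.02891407  0.0403614  -0.01559633]
```

View pics/c6.png

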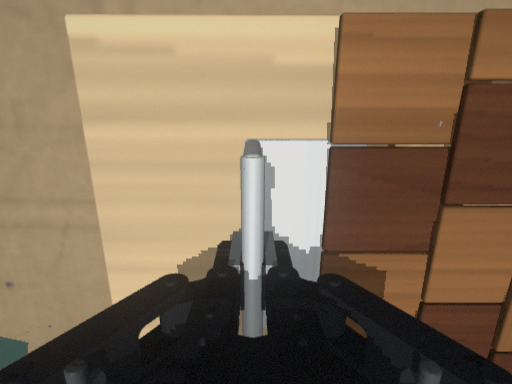

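The flange is under the row: the lip crosses it at (328,147), with no force rise. Now I press down.

Emit:
play_rows(rows=[0,0,0.03,0,0,0,1,0,0,0.05,0,0,0,1,0,0,0.06,0,0,0,1,0,0,0.06,0,0,0,1,0,0,0.06,0,0,0,1,0,0,0.06,0,0,0,1])

```text
t: 9.62
ee_pos: [552.4, -84.2, 36.5]
orientation: [3.142, -0.0, 0.012]
force: [-3.2, -0.1, 10.2]
width: 7.4
```

```bash
python3 - <<'E'
from h import *
s=grab('wrist','w7'); print(s['ee_pos'],s['orientation'],s['force'],s['moment'],s['width'])
w=V('w7'); Rt=R.from_euler('xyz',s['orientation']).as_matrix()
for r in (160,200):
    i=w.im[r].astype(int).sum(1); a=312; t=[a+j+.5 for j in np.where(abs(np.diff(i[a:a+30]))>45)[0]]
    print(r,t,[[w.at(c,r,z)[0].round(1) for z in(16,21,26)] for c in t])
e=s['ee_pos']+Rt@[59.8,2.3,24.8]; print('edge',e)
i=cv2.imread('pics/w7.png'); cv2.imwrite('pics/c7.png',cv2.resize(i[100:300,200:400],None,fx=3,fy=3))
E
```

```text
[552.36357772 -84.20853518  36.45995154] [ 3.14156335e+00 -2.64707570e-04  1.24357108e-02] [-3.15816399 -0.07584195 10.15654183] [ 0.04907634  0.75379255 -0.05123869] 7.446287128791007
160 [np.float64(326.5), np.float64(328.5)] [[np.float64(591.2), np.float64(589.9), np.float64(588.6)], [np.float64(592.3), np.float64(590.9), np.float64(589.6)]]
200 [np.float64(324.5), np.float64(325.5)] [[np.float64(592.1), np.float64(590.7), np.float64(589.4)], [np.float64(592.6), np.float64(591.3), np.float64(589.9)]]
edge [612.1941264  -85.76536608  11.67584933]
```

View pics/c7.png

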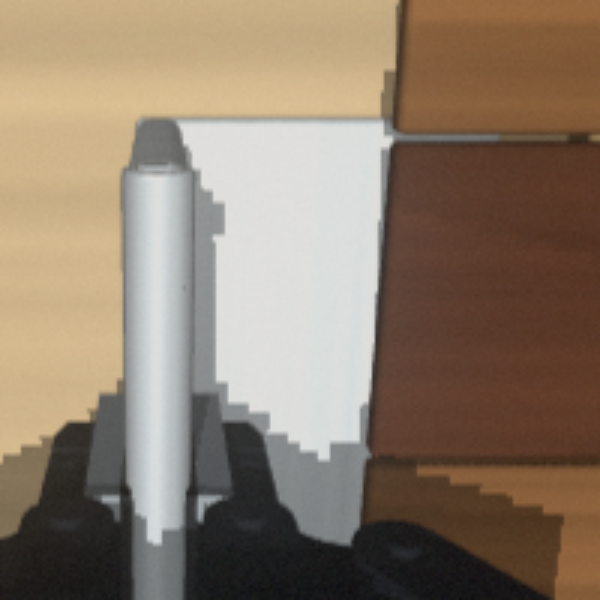

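```bash
python3 -c "
from rig import arm
print(arm.read_state()['force']); print(arm.job_done())"
```

```text
[-4.31150834  0.26863702  9.98214601]
the job is handed in; nothing more can be done
None
```

I picked up the flashing strip by its upstand, slid its flange under the lowest shingle row, pressed it down and handed the job in while still holding it. The hand-in gave no verdict.

What the last checks showed:
- **Depth:** about 21 mm in. The edge is at x ≈ 612 mm and the lip at x ≈ 591 mm, measured from three wrist views that agree within about 1 mm.
- **Centring:** within about 1 mm of the row's middle.
- **Squareness:** tool yaw is 0.012 rad against a lip yaw of 0.011–0.015 rad.
- **Pressing:** about 10 N downward. The tool height matched the earlier contact with the board, so the strip is flat.
- **Grip:** fingers held at about 7.4 mm opening with a 50 N squeeze.
- **Shingles:** no force showed while sliding in, and the last picture shows the row resting. I had no direct reading of its lift angle.
- **Surroundings:** I kept the arm clear of the glue bottle, ochre cup and paint tube, but did not re-measure their positions at the end.

No check failed. In one lip fit, the shadow on the board read as the lip, 2–4 mm short. I dropped that reading after looking at the separate edges.

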